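# Cull the buckled bracket with the slot gauge

## Robot

A 6-joint arm with a two-finger parallel gripper is mounted at the origin on a cart in front of the work surface, level with it; the furniture and walls round the work are solid. World frame = base frame: x ahead of the robot, y to its left, z up, the work surface at z = 0. Lengths are in m, angles in rad, forces in N, time in s.
With the tool pointing down it reaches from about 0.35 to 0.725 m from the base axis. Payload 4.3 kg.
Tool frame: the origin (TCP) lies on the centre line of the jaws, within the pads' length; the fingertips stand robot.finger_overhang ahead of it and the grasp point (between the pads) lies 11 mm behind it (robot.finger_overhang is the distance from the TCP to the fingertips, in m); z points along the fingers, y is the line along which they close (so a half turn about z gives the same grasp; the last joint's range is limited). The gripper opens to 85 mm and grips with 20 to 120 N. Pads are 22 mm wide; open, the fingers measure 114 mm over their backs; the gripper's body (76 mm by 85 mm) begins 54 mm behind the grasp point. The pads swing forward as they close: fully open they stand 13 mm farther back than shut.
Start: joints at [-1.413, 0.377, 0.081, 1.274, 0, 1.46], TCP at [0.152, -0.555, 0.239] pointing down, gripper open.
Joint ranges: [-2.72, 2.72], [-0.84, 1.66], [-1.02, 1.22], [-1.77, 2.12], [-1.37, 1.28], [-3.14, 3.14]. Speed limits (rad/s): [2.57, 2.57, 3.14, 3.14, 3.14, 3.14].

## Interface

Orientations are given as [roll, pitch, yaw] about the fixed x, y, z axes, in that order (R = Rz(yaw) Ry(pitch) Rx(roll)).
In Python, from bench import robot, jaws, readout, grab_frame, camera_info, nets gives the robot as it stands. The module is installed in compiled form; this text tells all that it offers. Calls block until the motion is done:
- robot.movep(position, orientation): joint-space move of the TCP to a pose.
- robot.move_straight(position, rotation=None, speed=0.15, f_stop=None): straight line of the TCP; rotation=None keeps the orientation; speed is the mean speed in m/s. With f_stop (N) it stops when the force on the tool has changed by that much, and returns True; else False.
- robot.set_joints(angles): joint-space move.
- jaws.gripper_to(opening): finger opening in m; the grip force is fixed at half the most; returns when the fingers have stopped.
- robot.hold(seconds).
- robot.solve_ik(position, orientation): joint angles nearest the present ones, or None.
- readout.get_state(): the state.
- grab_frame(name): name is "scene" or "top" or "wrist"; returns the picture (384x512x3 uint8, red, green, blue); there is no depth.
- camera_info(name): a dict with "camera_matrix" (3x3 intrinsics, pixels), "world_from_camera" (4x4, takes a point from camera to world coordinates); the wrist camera has in their place "T_tool_cam" (4x4, takes a point from camera to tool coordinates, whose origin is the TCP and whose axes are the flange's). Camera axes: x right, y down, z forward; pixel columns grow to the right and rows downward; lengths in m; the calibration is good to about 2 mm. A picture is of the moment at which its call begins: read the wrist's pose just before it. camera_info takes no time and is no camera call.
A pose or a line that the arm cannot do raises robot.PlanningError and nothing moves.
- robot.hand_in(): hands the job in; it is judged then, once.
Trained networks look in the newest picture that a camera, given by its name, has taken for a name from the list of things; names that differ only in an ending like _2 or _b are one class to them, and where a whole thing is asked for, a point or a joint stands for the part that bears it (a point fixed in the world has none). Each returns a list of dicts, best first, with "score" (0 to 1); they miss things now and then, are a little off and sometimes report something else, mostly with a low value. They report only what shows in the picture. A call takes as long as a camera call. They do not tell look-alikes from the thing itself.
- nets.outline_of(thing, camera): "pixels" (384x512 bool, what is visible of it) and "bbox" ([centre column, centre row, width, height] in pixels, round what is visible of it).
The state is a dict: "t": time; "joint_positions": joint angles; "qd": joint speeds; "effort": joint torques, N m; "ee_pos": TCP position; "tool_rot": TCP orientation; "wrist_force": force on the tool from outside, world axes, zero at the start; "torque": the same for the moment, N m; "grip_width": finger opening in m; "gripper_force": force on a finger pad.
Only numpy, scipy, OpenCV 4.12 (cv2) and the standard library are available. Lean on these libraries where they do the work, as an engineer would, in place of code of your own. Each camera call takes 0.05 s, during which the arm holds its last target. There are 200 camera calls.

## Task

One of the four brackets in the gauge has a buckled leg. Gauge them by feel: gently slide each bracket forward along its lane, without forcing one that sticks, so that the three sound ones end fully home with their tabs against the bridge; draw the one that will not pass back out into the reject tray in front and leave it lying flat in there on its leg, tab upright. Do not disturb the tape roll, the phone and the pen.

Things in the scene. Friction and masses are not known exactly. Their poses are not given: they have to be found in the camera images.
- gauge: fixed aluminium go/no-go gauge. Origin on the bench under the middle of its bed's near edge; x along the lanes away from the robot, y left. Bed 214 mm wide, x 0 to 215 mm, top at z 14 mm. Four lanes 36 mm wide, centres at y +75, +25, -25, -75 mm, between ribs 14 mm wide, 8.5 mm high
- gauge_bridge (a point): near face of the gauge's bridge (20 mm thick, top 42.5 mm over the bench), mid-width, at bed height: gauge x 122, z 14 mm; axes as the gauge. In each lane it leaves a slot 8.5 mm high over the bed that passes a flat 6 mm leg but no tab and no buckle. A sound bracket is home when its tab stops on this face (bracket point then 37 mm beyond it)
- gauge_tray (a point): middle of the floor of the open grey reject tray in front of the bed: gauge x -64, z 4 mm, so 10 mm below the bed; axes as the gauge. Inside 128 mm along x (up to the bed's near edge) and 206 mm along y; walls on the other three sides rise 10 mm over its floor
- bracket_a_mid (a point): L-shaped steel bracket, 90 long, 30 wide, 40 mm high, 0.1 to 0.23 kg, loose in its lane. Flat leg 6 mm thick points away from the robot; at its near end stands an upright tab 8 mm thick, 30 wide, 40 high. Point: mid-length, mid-width, 20 mm over its underside (tab's middle plane 41 mm back along -x); x along the leg to its far end, z up. 
- bracket_b_mid (a point): L-shaped steel bracket of the same outer size, point and axes as bracket_a. One of the four brackets has its leg buckled up 7 mm over 20 mm of length, ending 20 mm before the far end; it sticks when about 20 mm is in the slot (bracket point 23 mm short of the bridge face); which one is not told
- bracket_c_mid (a point): L-shaped steel bracket of the same outer size, point and axes as bracket_a. One of the four brackets has its leg buckled up 7 mm over 20 mm of length, ending 20 mm before the far end; it sticks when about 20 mm is in the slot (bracket point 23 mm short of the bridge face); which one is not told
- bracket_d_mid (a point): L-shaped steel bracket of the same outer size, point and axes as bracket_a. One of the four brackets has its leg buckled up 7 mm over 20 mm of length, ending 20 mm before the far end; it sticks when about 20 mm is in the slot (bracket point 23 mm short of the bridge face); which one is not told
- tape_roll: bystander: black tape roll, 64 mm across, 19 mm high, lying left of the gauge; origin under its centre
- slim_phone: bystander: flat phone with a black screen, 77x158x8 mm, lying right of the gauge; origin under its centre
- pen: bystander: marker pen, 135 mm long, 17 mm thick, lying left of the reject tray; origin under its centre
- microscope: fixed stereo microscope right of the gauge; origin on the bench under its stand. Its head and eyepieces overhang towards the robot, to about x 0.48 m, y -0.19 m and 0.37 m high: swing an arm past it drawn in to within 0.4 m of its base axis
Mind the look-alikes: they are no part of the job. Leave any blue look-alike of the part that bears bracket_c_mid alone.

How it is judged:
At the end, for the whole second after the job is handed in: Three brackets upright in the gauge with their legs through the slots and their tabs within 6 mm of the bridge; the fourth wholly inside the reject tray, lying flat on its leg (within 4 degrees); all released (((x of bracket_a_mid in the frame of gauge between -0.1 and -0.043 m and y of bracket_a_mid in the frame of gauge between -0.1 and 0.1 m and z of bracket_a_mid in the frame of gauge below 0.03 m and angle between bracket_a_mid's own z axis and vertical below 0.07 rad and x of bracket_b_mid in the frame of gauge between 0.153 and 0.166 m and z of bracket_b_mid in the frame of gauge between 0.028 and 0.041 m and angle between each of bracket_b_mid, bracket_c_mid, bracket_d_mid's own z axis and vertical below 0.12 rad and x of bracket_c_mid in the frame of gauge between 0.153 and 0.166 m and z of bracket_c_mid in the frame of gauge between 0.028 and 0.041 m and x of bracket_d_mid in the frame of gauge between 0.153 and 0.166 m and z of bracket_d_mid in the frame of gauge between 0.028 and 0.041 m) or (x of bracket_a_mid in the frame of gauge between 0.153 and 0.166 m and z of bracket_a_mid in the frame of gauge between 0.028 and 0.041 m and angle between each of bracket_a_mid, bracket_c_mid, bracket_d_mid's own z axis and vertical below 0.12 rad and x of bracket_b_mid in the frame of gauge between -0.1 and -0.043 m and y of bracket_b_mid in the frame of gauge between -0.1 and 0.1 m and z of bracket_b_mid in the frame of gauge below 0.03 m and angle between bracket_b_mid's own z axis and vertical below 0.07 rad and x of bracket_c_mid in the frame of gauge between 0.153 and 0.166 m and z of bracket_c_mid in the frame of gauge between 0.028 and 0.041 m and x of bracket_d_mid in the frame of gauge between 0.153 and 0.166 m and z of bracket_d_mid in the frame of gauge between 0.028 and 0.041 m) or (x of bracket_a_mid in the frame of gauge between 0.153 and 0.166 m and z of bracket_a_mid in the frame of gauge between 0.028 and 0.041 m and angle between each of bracket_a_mid, bracket_b_mid, bracket_d_mid's own z axis and vertical below 0.12 rad and x of bracket_b_mid in the frame of gauge between 0.153 and 0.166 m and z of bracket_b_mid in the frame of gauge between 0.028 and 0.041 m and x of bracket_c_mid in the frame of gauge between -0.1 and -0.043 m and y of bracket_c_mid in the frame of gauge between -0.1 and 0.1 m and z of bracket_c_mid in the frame of gauge below 0.03 m and angle between bracket_c_mid's own z axis and vertical below 0.07 rad and x of bracket_d_mid in the frame of gauge between 0.153 and 0.166 m and z of bracket_d_mid in the frame of gauge between 0.028 and 0.041 m) or (x of bracket_a_mid in the frame of gauge between 0.153 and 0.166 m and z of bracket_a_mid in the frame of gauge between 0.028 and 0.041 m and angle between each of bracket_a_mid, bracket_b_mid, bracket_c_mid's own z axis and vertical below 0.12 rad and x of bracket_b_mid in the frame of gauge between 0.153 and 0.166 m and z of bracket_b_mid in the frame of gauge between 0.028 and 0.041 m and x of bracket_c_mid in the frame of gauge between 0.153 and 0.166 m and z of bracket_c_mid in the frame of gauge between 0.028 and 0.041 m and x of bracket_d_mid in the frame of gauge between -0.1 and -0.043 m and y of bracket_d_mid in the frame of gauge between -0.1 and 0.1 m and z of bracket_d_mid in the frame of gauge below 0.03 m and angle between bracket_d_mid's own z axis and vertical below 0.07 rad))); the robot touches nothing.
It fails at once if the gauge is pushed with more than 140 N (a bracket is forced) (contact force between gauge and anything else above 140 N).
It fails at once if the tape roll is moved more than 30 mm (distance of tape_roll from where it was at the start of the episode above 0.03 m).
It fails at once if the phone is moved more than 30 mm (distance of slim_phone from where it was at the start of the episode above 0.03 m).
It fails at once if the pen is moved more than 30 mm (distance of pen from where it was at the start of the episode above 0.03 m).
It also fails if it takes over 61 s, if anything falls off the work surface, if the arm or the gripper's body presses on something with over 40 N, if the wrist force passes 120 N, or if a joint passes its speed limit or range.

## Working session

There is one attempt and no reset: what is moved stays moved. The work goes in short steps, each a Python script; the robot and the scene stay as the last script left them, time stands still between calls to the robot, and variables do not carry over. Pictures are saved under pics/ and viewed, at most 10 in all, crops included, and the job is handed in when it is done.

```bash
mkdir -p pics; python3 - <<'E'
from bench import *
import cv2,numpy as np
for c in("scene","top"):
    f=grab_frame(c); cv2.imwrite(f"pics/{c}0.png",cv2.resize(f[:,:,::-1],(800,600),interpolation=cv2.INTER_CUBIC))
    i=camera_info(c); print(c,np.round(i["camera_matrix"],1).tolist(),np.round(i["world_from_camera"],3).tolist())
    for n in("gauge","bracket_a_mid","bracket_c_mid"):
        for d in nets.outline_of(n,c): print(n,round(d["score"],2),np.round(d["bbox"],1))
s=readout.get_state();print(s["t"],robot.finger_overhang,s["ee_pos"],s["tool_rot"],camera_info("wrist"))
E
```

```text
scene [[386.2, 0.0, 247.2], [0.0, 386.2, 196.1], [0.0, 0.0, 1.0]] [[-0.602, -0.614, 0.51, -0.069], [-0.798, 0.456, -0.394, 0.433], [0.009, -0.644, -0.765, 0.929], [0.0, 0.0, 0.0, 1.0]]
gauge 0.95 [203.1 220.3 131.2 110.1]
bracket_a_mid 0.58 [203.2 205.8  26.6  16.9]
bracket_c_mid 0.84 [189.9 217.1  23.7  16.7]
bracket_c_mid 0.46 [335.2 179.4  10.6   3.1]
top [[445.3, 0.0, 256.8], [0.0, 445.3, 196.5], [0.0, 0.0, 1.0]] [[-0.027, -0.998, 0.062, 0.473], [-1.0, 0.027, 0.01, -0.017], [-0.012, -0.062, -0.998, 1.199], [0.0, 0.0, 0.0, 1.0]]
gauge 0.79 [210.9 189.5 103.6 140. ]
gauge 0.48 [235.1 176.   13.5  30.8]
bracket_a_mid 0.64 [218.5 180.1  18.6  33.8]
bracket_c_mid 0.74 [382.5 244.2  33.3  31.2]
bracket_c_mid 0.59 [199.2 183.9  14.9  32.8]
0.4 0.008 [ 0.15216884 -0.55445795  0.23919693] [-3.14141665e+00 -1.86259356e-05  2.67850225e-01] {'camera_matrix': array([[267.8606021 ,   0.        , 254.89408518],
       [  0.        , 267.8606021 , 184.37118173],
       [  0.        ,   0.        ,   1.        ]]), 'T_tool_cam': array([[ 5.77796922e-04, -9.50386912e-01, -3.11069741e-01,
         7.90935652e-02],
       [ 9.99999823e-01,  5.92973007e-04,  4.57872742e-05,
        -8.38046260e-04],
       [ 1.40940334e-04, -3.11069713e-01,  9.50387086e-01,
        -1.34701152e-01],
       [ 0.00000000e+00,  0.00000000e+00,  0.00000000e+00,
         1.00000000e+00]])}
```

View pics/top0.png

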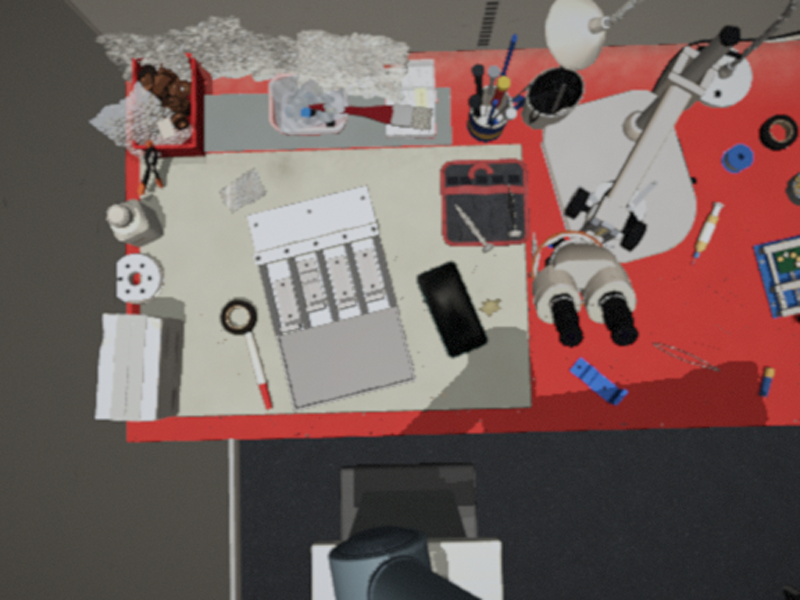

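View pics/scene0.png

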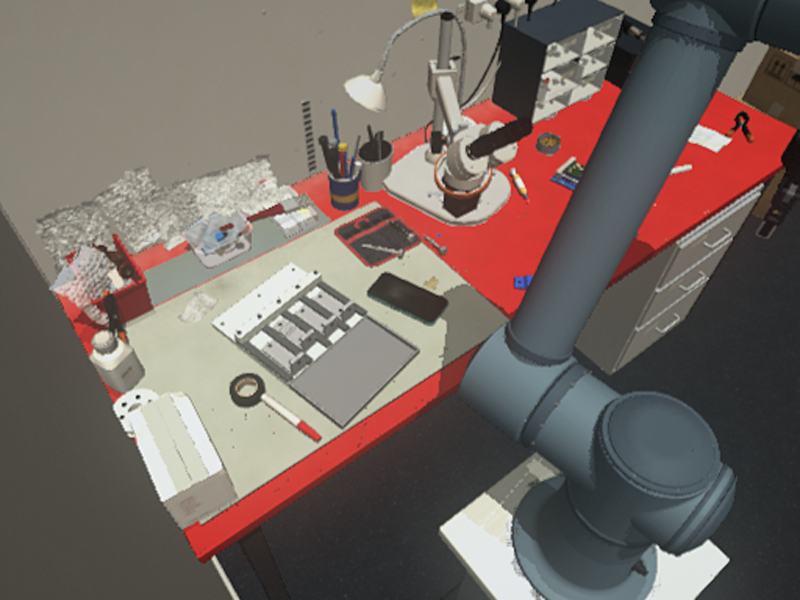

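The top view shows the gauge at about (320,255), the tray at about (345,360), yaw roughly +13°, and the four brackets in the lanes. The blue look-alike at (598,380) lies far to the right of the gauge, so I'll leave it alone. Next I'll draw the arm in, swing it past the microscope and look with the wrist camera.

```bash
cat > h.py <<'E'
from bench import *
import cv2,numpy as np
from scipy.spatial.transform import Rotation as Rot
def ray(cam,uv,z,T=None):
    i=camera_info(cam); K=i["camera_matrix"]; T=i["world_from_camera"] if T is None else T
    d=T[:3,:3]@np.linalg.inv(K)@np.array([uv[0],uv[1],1.]); o=T[:3,3]
    return (o+d*(z-o[2])/d[2])
def wristT():
    s=readout.get_state(); T=np.eye(4); T[:3,:3]=Rot.from_euler("xyz",s["tool_rot"]).as_matrix(); T[:3,3]=s["ee_pos"]
    return T@camera_info("wrist")["T_tool_cam"]
E
python3 - <<'E'
from h import *
k=512/800
p=lambda u,v,z:ray("top",(u*k,v*k),z)
nl,nr=p(297,407,.014),p(413,378,.014); fl,fr=p(280,335,.014),p(396,308,.014)
far=p(248,215,.04),p(368,186,.04)
print(nl,nr,fl,fr,far)
d=nl-nr; th=np.arctan2(d[1],d[0])-np.pi/2
d2=(fl+fr-nl-nr)/2; print(np.degrees(th),np.degrees(np.arctan2(d2[1],d2[0])))
th=(th+np.arctan2(d2[1],d2[0]))/2
o=(fl+fr)/2; print(o)
u=np.array([np.cos(th),np.sin(th),0])
s=readout.get_state(); e=s["ee_pos"]
r=np.hypot(e[0],e[1]); q=e*np.array([.37/r,.37/r,1]); q[2]=.28
robot.move_straight(q,speed=.3)
j=np.array(readout.get_state()["joint_positions"]); ang=np.arctan2(q[1],q[0])
print(j)
t=o-u*.01; t[2]=.30
a2=np.arctan2(t[1],t[0]); j[0]+=a2-ang; j[5]-= -(a2-ang)*0
robot.set_joints(j)
print(readout.get_state()["t"],readout.get_state()["tool_rot"])
robot.movep(t,[np.pi,0,th])
T=wristT(); f=grab_frame("wrist"); np.savez("w0.npz",T=T,f=f)
cv2.imwrite("pics/w0.png",cv2.resize(f[:,:,::-1],(800,600),interpolation=cv2.INTER_CUBIC))
s=readout.get_state(); print(s["t"],s["ee_pos"],s["tool_rot"],s["joint_positions"])
E
```

```text
[0.38213784 0.17584568 0.014     ] [ 0.42589095 -0.02200354  0.014     ] [0.50485692 0.20276983 0.014     ] [0.54555931 0.00369608 0.014     ] (array([0.70800894, 0.24882645, 0.04      ]), array([0.75157998, 0.04508594, 0.04      ]))
12.469908612948005 12.249163999930403
[0.52520811 0.10323295 0.014     ]
[-1.47487301e+00 -4.77616321e-02 -3.27753315e-01  1.28891535e+00
  1.14914045e-04  1.39910853e+00]
3.0833 [3.14000723e+00 5.04114712e-04 1.76297064e+00]
4.5583 [0.51520375 0.1007326  0.30007924] [3.14155749e+00 8.00432078e-05 2.15546963e-01] [ 7.22359977e-02  2.65832811e-01  8.04590584e-02  1.38549677e+00
 -4.62340188e-05  2.99828169e+00]
```

View pics/w0.png

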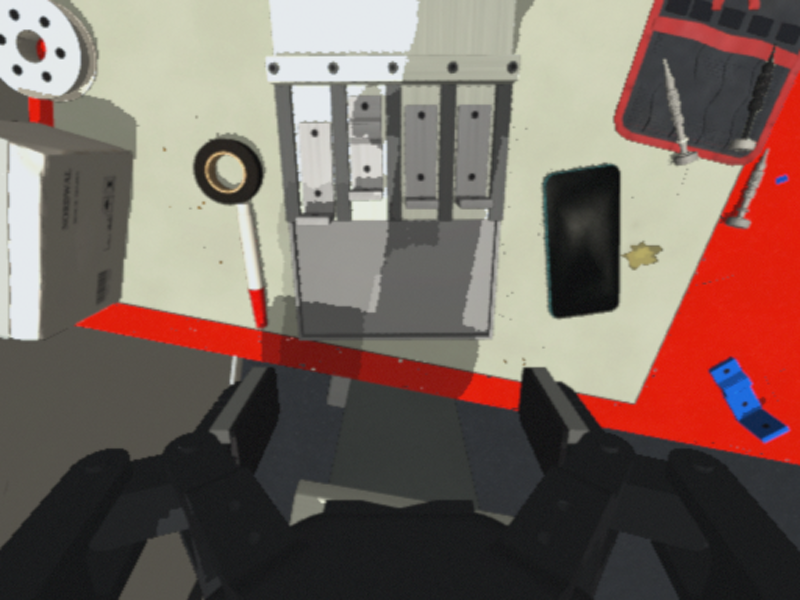

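The wrist view shows the four lanes at columns 315/367/421/473, tab tops at rows 219/194/205/206, the bed's near edge at row 221, the bridge's front edge at row 80 and the tray's near edge at row 335. The left lane is the farthest back, and there is shading on the second bracket's leg.

```bash
python3 - <<'E'
from h import *
T=np.load("w0.npz")["T"];k=512/800
p=lambda u,v,z:ray("wrist",(u*k,v*k),z,T)[:2]
P=dict(bl=p(287,221,.014),br=p(503,221,.014),Bl=p(268,81,.0425),Br=p(519,79,.0425),tl=p(302,336,.014),tr=p(492,336,.014))
G=dict(bl=(0,107),br=(0,-107),Bl=(122,107),Br=(122,-107),tl=(-129,104),tr=(-129,-104))
A=np.array([G[n] for n in P])/1000.;W=np.array([P[n] for n in P])
a=A-A.mean(0);w=W-W.mean(0)
th=np.arctan2((a[:,0]*w[:,1]-a[:,1]*w[:,0]).sum(),(a*w).sum())
R=np.array([[np.cos(th),-np.sin(th)],[np.sin(th),np.cos(th)]]);o=W.mean(0)-R@A.mean(0)
print(np.degrees(th),o);print(np.round(((W-o)@R-A)*1000,1))
for n,u,v in(("1",315,221),("2",367,199),("3",421,207),("4",473,208)): print(n,np.round((p(u,v,.054)-o)@R*1000,1))
np.savez("g.npz",th=th,o=o)
E
```

```text
12.757105515359362 [0.52793669 0.10730621]
[[-0.9  1.9]
 [-2.3 -1.2]
 [ 0.4 -0.2]
 [ 0.6  0.9]
 [ 1.7 -0.3]
 [ 0.4 -1.1]]
1 [ 5.3 72.7]
2 [24.6 24.9]
3 [ 17.2 -23.5]
4 [ 16.  -70.4]
```

```bash
cat >> h.py <<'E'
import os
if os.path.exists("g.npz"):
    g=np.load("g.npz"); th=float(g["th"]); o=g["o"]
    RG=np.array([[np.cos(th),-np.sin(th)],[np.sin(th),np.cos(th)]])
    def W(x,y,z): return np.array([*(o+RG@np.array([x,y])/1000),z/1000])
    def Gp(): 
        e=np.array(readout.get_state()["ee_pos"]); return np.append((e[:2]-o)@RG,e[2])*1000
E
cat > push.py <<'E'
from h import *
def push(y,z=35):
    for k in range(3):
        hit=robot.move_straight(W(112,y,z),speed=.08,f_stop=12)
        s=readout.get_state();p=Gp();print("lane",y,hit,np.round(p,1),np.round(s["wrist_force"],1),round(s["t"],2))
        if not hit or p[0]>90 or 35<p[0]<55: break
    robot.move_straight(W(-25,y,z),speed=.2)
E
python3 - <<'E'
from push import *
jaws.gripper_to(0)
robot.movep(W(-25,-75,90),[np.pi,0,th-np.pi])
robot.move_straight(W(-25,-75,35),speed=.12,f_stop=15)
print(np.round(Gp(),1),readout.get_state()["t"],readout.get_state()["joint_positions"])
push(-75)
E
```

```text
[-24.9 -75.   35.2] 8.7 [-6.67767461e-02  4.27769895e-01 -4.10833528e-01  7.32157727e-01
  3.53235725e-05 -2.89450262e-01]
lane -75 True [103.1 -74.7  33.9] [-0.7 -1.6 -0.4] 10.18
```

```bash
python3 - <<'E'
from push import *
for y in(-25,25,75):
    robot.move_straight(W(-25,y,35),speed=.15)
    push(y)
robot.move_straight(W(-40,40,250),speed=.25)
T=wristT(); f=grab_frame("top")
cv2.imwrite("pics/top1.png",cv2.resize(f[130:260,140:300,::-1],None,fx=4,fy=4,interpolation=cv2.INTER_CUBIC))
print(readout.get_state()["t"])
E
```

```text
lane -25 True [103.1 -24.9  33.9] [-0.  -1.3 -0.2] 12.92
lane 25 True [41.9 25.  33.9] [ 0.3 -0.  -0. ] 15.14
lane 75 True [103.1  74.9  34. ] [-0.6  0.7  0.9] 17.58
19.4417
```

View pics/top1.png

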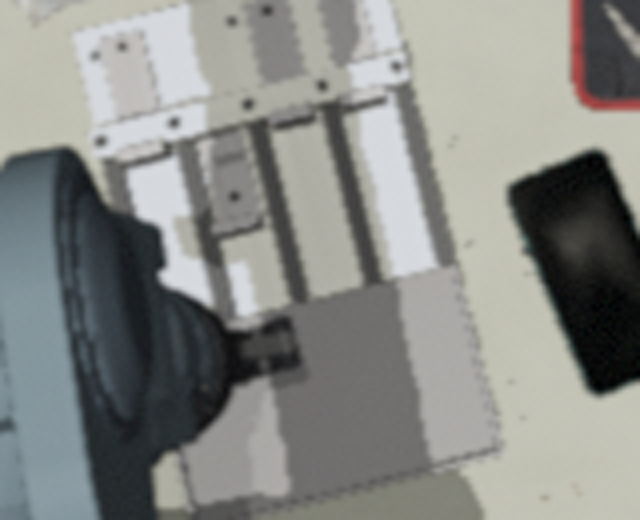

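The bracket in the lane at y +25 stuck at the predicted depth; the other three are home at gx 103.1. I'll grip the stuck bracket's tab, biased slightly backwards, and draw it out into the tray.

```bash
python3 - <<'E'
from h import *
r=[np.pi,0,th-np.pi/2]
def st(m): s=readout.get_state();print(m,np.round(Gp(),1),np.round(s["wrist_force"],1),round(s["grip_width"],4),round(s["gripper_force"],1) if np.isscalar(s["gripper_force"]) else s["gripper_force"],round(s["t"],2))
jaws.gripper_to(.05)
robot.movep(W(54,25,100),r)
print(robot.move_straight(W(54,25,31),speed=.1,f_stop=10)); st("down")
jaws.gripper_to(.0); st("grip")
if readout.get_state()["grip_width"]>.004:
    robot.move_straight(W(10,25,31),speed=.08,f_stop=40); st("pull")
    robot.move_straight(W(10,25,41),speed=.08); st("lift")
    robot.move_straight(W(-93,25,41),speed=.12); st("over")
T=wristT(); f=grab_frame("wrist")
cv2.imwrite("pics/w2.png",cv2.resize(f[:,:,::-1],(800,600)))
E
```

```text
False
down [54.6 25.  31.6] [ 0.7 -0.2  0.3] 0.0496 0.0 22.23
grip [54.8 24.9 31.8] [ 0.2 -0.7  4.7] 0.0071 59.2 22.68
pull [10.  25.  31.8] [-0.9 -0.3 10.5] 0.0075 60.3 23.38
lift [ 9.1 25.1 40.4] [ 0.2 -0.7 -2. ] 0.0071 58.4 23.66
over [-91.8  24.9  41.2] [ 0.3 -0.3 -2.1] 0.0071 58.4 24.67
```

View pics/w2.png

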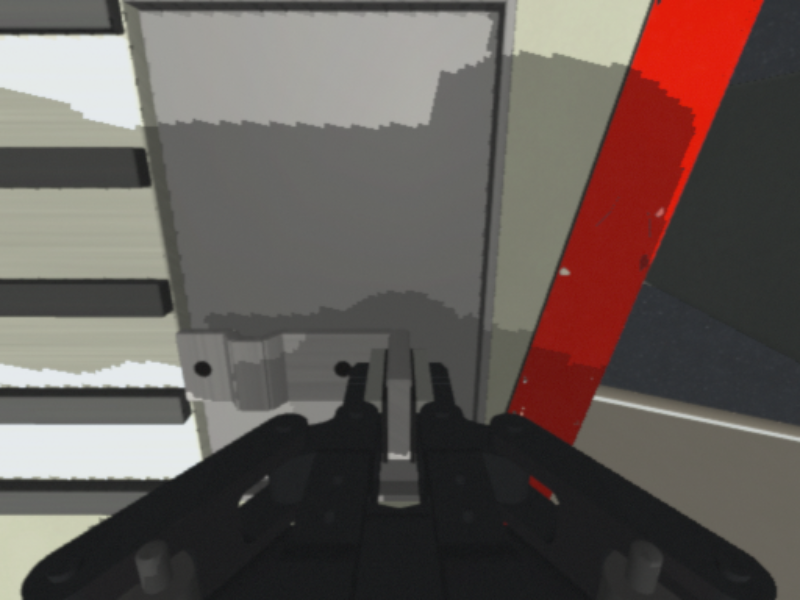

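The buckled bracket is held with its hump at (258,370). Its far end at (180,370) is just about at the bed edge, so I'll move it 4 mm further back and lower it.

```bash
python3 - <<'E'
from h import *
def st(m): s=readout.get_state();print(m,np.round(Gp(),1),np.round(s["wrist_force"],1),round(s["grip_width"],4),round(s["t"],2))
print(np.round((ray("wrist",(179*.64,365*.64),.03,wristT())[:2]-o)@RG*1000,1))
robot.move_straight(W(-97,25,41),speed=.08); st("back")
print(robot.move_straight(W(-97,25,20.5),speed=.03,f_stop=6)); st("down")
jaws.gripper_to(.024); st("open")
robot.move_straight(W(-97,25,110),speed=.12); st("up")
robot.move_straight(W(-115,25,220),speed=.25)
T=wristT(); f=grab_frame("wrist")
cv2.imwrite("pics/w3.png",cv2.resize(f[:,:,::-1],(800,600)))
robot.set_joints([-.5,*readout.get_state()["joint_positions"][1:]])
f=grab_frame("top");st("end")
cv2.imwrite("pics/top3.png",cv2.resize(f[110:270,130:300,::-1],None,fx=3.7,fy=3.7,interpolation=cv2.INTER_CUBIC))
E
```

```text
[-6.8 25.4]
back [-97.1  25.   40.9] [ 0.5  0.2 -1.4] 0.0072 24.97
True
down [-97.4  25.   21.8] [-0.3  0.5  4.6] 0.0071 25.58
open [-98.7  25.2  21. ] [0.2 0.3 0.2] 0.024 25.89
up [-97.6  25.1 109.4] [-0.4  0.5 -0. ] 0.024 26.78
end [-182.9 -216.1  218.1] [ 0.2 -0.4 -0.3] 0.0244 28.48
```

View pics/w3.png

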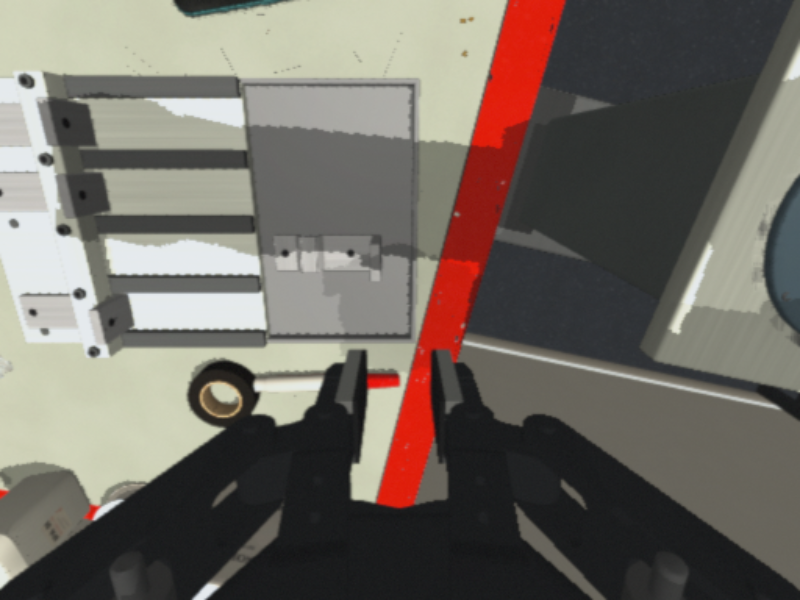

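View pics/top3.png

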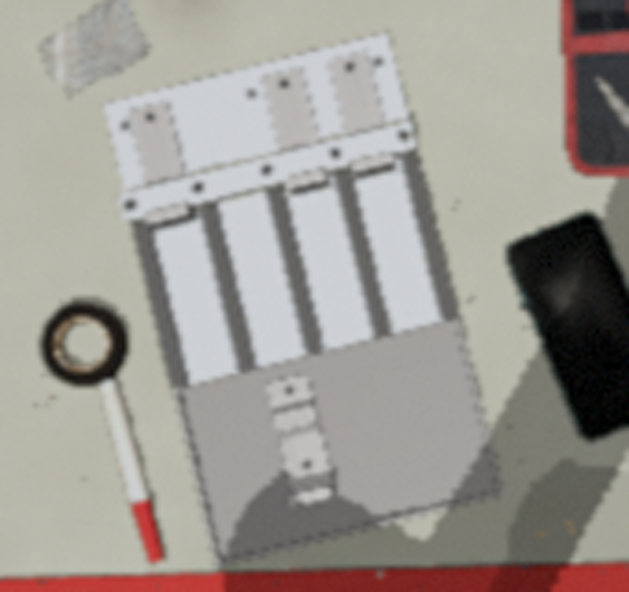

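The buckled bracket lies flat in the tray at (300,440), clear of the bed edge and the near wall. The other three tabs sit against the bridge at (170,215), (307,182) and (375,165), and the tape roll, pen and phone are undisturbed.

```bash
python3 -c "
from bench import *
print(robot.hand_in())"
```

```text
the job is handed in; nothing more can be done
None
```

I handed the job in at about 28.5 s: the bracket in the second lane from the left (y +25) was the buckled one and lies flat in the reject tray, the other three are home against the bridge, and the tape roll, phone and pen look undisturbed; the hand-in returned no verdict.

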